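# Switch the bauble sorter to the other gift box

### The arm

A 6-joint arm with a two-finger parallel gripper is mounted at the origin on the work surface. World frame = base frame: x ahead of the robot, y to its left, z up, the work surface at z = 0. Lengths are in m, angles in rad, forces in N, time in s.
With the tool pointing down it reaches from about 0.3 to 0.85 m from the base axis. Payload 5.4 kg.
Tool frame: the origin (TCP) lies at the centre of the arm's flange, where the gripper is bolted on; the fingertips stand 173 mm ahead of it and the grasp point (between the pads) lies arm.tcp_to_grasp ahead of it (arm.tcp_to_grasp is the distance from the TCP to the grasp point, in m); z points along the fingers, y is the line along which they close (so a half turn about z gives the same grasp; the last joint's range is limited). The gripper opens to 85 mm and grips with 20 to 120 N. Pads are 22 mm wide; open, the fingers measure 114 mm over their backs; the gripper's body (76 mm by 85 mm) begins 54 mm behind the grasp point. The pads swing forward as they close: fully open they stand 13 mm farther back than shut.
Start: joints at [-1.559, 0.158, 1.597, -0, 1.386, -0.21], TCP at [0.126, -0.561, 0.405] pointing down, gripper open.
Joint ranges: [-2.91, 2.91], [-0.94, 2.29], [0.18, 2.7], [-1.29, 4.43], [0.17, 2.64], [-3, 3]. Speed limits (rad/s): [2.57, 2.57, 3.14, 3.14, 3.14, 3.14].

### API

Orientations are given as a unit quaternion [w, x, y, z].
In Python, from plant import arm, eyes gives the robot as it stands.
- The arm moves only by the tool move_arm, never from a script. Its argument "rows" is text: rows parted by semicolons, each of 4 numbers parted by spaces: the shift along the world's x, y, z in m, then the turn about the world's z in degrees. In form: dx dy dz spin; .... A call has 1 to 20 rows; each row is the pose to reach, as a shift and turn from the pose commanded when the call began; what a row does not reach only later rows make up. A row lasts 1/10 s, in which the tool goes at most 50 mm and 8.59 degrees, less where a joint would pass 70% of its speed; a pose out of reach is approached as far as the arm can. A call with a gripper value outside its range is refused whole. "gripper" is the gripper's target within -1 to 1 (shut at 1, half-way at 0, fully open at -1), set as the call begins (left out, the last holds). The fingers move at their own pace and stop on an object; "grip_force" is the grip in N (left out, the last holds). Time passes only in rows, so rows that repeat a pose let the fingers close. It gives the time, the measured TCP pose, the force, the opening and the grip force at its end, in the units of the state.
- arm.observe(): the state, without advancing time (a new reading comes with each control period).
- eyes.capture(name): name is "scene" or "top" or "wrist"; returns the picture (420x560x3 uint8, blue, green, red); there is no depth.
- eyes.camera_model(name): a dict with "fx", "fy", "cx", "cy" (pixels), "xyz" and "orientation" of the camera in the world; the wrist camera has in their place "T_tool_cam" (4x4, takes a point from camera to tool coordinates, whose origin is the TCP and whose axes are the flange's). Camera axes: x right, y down, z forward; pixel columns grow to the right and rows downward; lengths in m; the calibration is good to about 2 mm. A picture is of the moment at which its call begins: read the wrist's pose just before it. camera_model takes no time and is no camera call.
- arm.hand_in(): hands the job in; it is judged then, once.
The state is a dict: "t": time; "joint_positions": joint angles; "joint_vel": joint speeds; "joint_efforts": joint torques, N m; "ee_pos": TCP position; "ee_rot": TCP orientation; "contact_force": force on the tool from outside, world axes, zero at the start; "torque": the same for the moment, N m; "gripper_width": finger opening in m; "gripper_force": force on a finger pad.
Only numpy, scipy, OpenCV 4.12 (cv2) and the standard library are available. Lean on these libraries where they do the work, as an engineer would, in place of code of your own. Each camera call takes 0.05 s, during which the arm holds its last target. There are 200 camera calls.

### The job

The gift box that the sorter's seesaw gate slopes down to has had its share: press the gate's raised end down so that the gate rocks fully over and slopes to the other box, and only then push the two wooden baubles down the feed gutter from behind, so that both roll over the gate into that other box. Work with the fingertips only: do not pinch, lift or carry the baubles, push them gently, and leave the boxes and everything else on the desk where it is.

Things in the scene. Friction and masses are not known exactly. Their poses are not given: they have to be found in the camera images.
- sorter: Plywood sorter fixed to the table; place and yaw vary. Origin on the table below the middle of the gate's pivot; x runs along the feed gutter towards the gate (roughly away from the robot), y left, z up. Base 270 x 160 x 12 (x -170 to 100). The gate's level pivot lies along x, 125 up, between uprights 137 high, 50 wide in y, at x = -62 and 62. A 40-wide post at x = -145 carries the gutter.
- gutter_mouth (a point): Middle of the gutter floor's lower edge, over the gate (sorter x -30, 162 up). Aluminium gutter along sorter x, 46 wide inside, walls 14 high, open above and at both ends; its floor rises at 3 degrees from here back to x -165 (169 up). A sill 2 high across the floor at x -51 holds the baubles; a push from behind rolls them over it. Room for a fingertip behind the rear bauble.
- gate (a joint): Tilt of the seesaw gate, rad. Positive: left (+y) end high, slopes to the right box; negative: slopes to the left box. Starts on one of its stops (-0.30, 0.30). A steel toggle weight on its far side makes it top-heavy: pressed past level (under 2 N) it falls to the other stop. Grey channel 230 long (y), 100 wide, floor top 6 above pivot, walls 12 (robot side) and 40 (far side), open ends.
- gate_left_end (a point): Point on top of the gate's floor, mid-width, 105 from the pivot towards the left (+y) end and 10 short of it; about 162 above the table when this end is high, 100 when low. A good place to press when high.
- gate_right_end (a point): The same point at the right (-y) end of the gate. (The toggle weight, 18 x 70 x 36, sits mid-length outside the far wall and reaches 63 above the pivot.)
- front_bauble_center (a point): Centre of the front one of two plain turned wooden balls, 40 in diameter, varnished and slippery, about 25 g, waiting in the gutter against the sill (centre at about sorter x = -61, 184 above the table).
- rear_bauble_center (a point): Centre of the rear bauble, the same kind, just behind the front one in the gutter (at about sorter x = -101, 186 above the table).
- left_box: Open, empty kraft gift box, 130 x 130 x 70 high, walls 4, loose on the table under the gate's left (+y) end. Origin: centre of its underside; z up.
- right_box: The same kind of box under the gate's right (-y) end.
- gift_small: Bystander: wrapped parcel 80 x 60 x 35 high, lying to the left of the gutter. Origin: centre of its underside.
- tape_roll: Bystander: roll of paper tape lying flat to the right of the gutter, 64 diameter, 24 high. Origin: centre of its underside.
- gift_large: Bystander: wrapped parcel 90 x 130 x 50 high, beyond the sorter. Origin: centre of its underside.
- glue_jar: Bystander: jar, 52 diameter, 60 high, beyond the sorter. Origin: centre of its underside.
- kraft_tube: Bystander: upright card tube, 36 diameter, 92 high. Origin: centre of its underside.
- pencil_cup: Bystander: white cup of pencils, 76 diameter, 95 high (pencils to 160). Origin: centre of its underside.
Things that resemble listed ones, but are neither listed nor needed, are in the scene too. Leave any black or blue look-alike of the part that bears rear_bauble_center alone. Leave any orange look-alike of the left_box alone.

How it is judged:
By the outcome, as a careful person would: the job done as asked, in the order asked, and still so for the second after the job is handed in, with the robot touching nothing.
It also fails if it takes over 45 s, if anything falls off the work surface, if the arm or the gripper's body presses on something with over 40 N, if the wrist force passes 120 N, or if a joint passes its speed limit or range.

## Working session

There is one attempt and no reset: what is moved stays moved. The work goes in short steps, Python scripts to look and compute and a tool call to move; the robot and the scene stay as the last step left them, time stands still between calls to the robot, and variables do not carry over. Pictures are saved under pics/ and viewed, at most 10 in all, crops included, and the job is handed in when it is done.

Besides the shell and the picture viewer there is one more tool, called after "Call:" as name(argument=value, ...), one argument or row to a line, values as JSON. move_arm: Moves the arm, as the interface text tells. Its arguments: {"type":"object","properties":{"rows":{"type":"string"},"gripper":{"type":"number"},"grip_force":{"type":"number"}},"required":["rows"]}

```bash
mkdir -p pics; python3 - <<'E'
from plant import arm, eyes
import cv2,numpy as np
a=eyes.capture("scene");b=eyes.capture("top")
cv2.imwrite("pics/s.png",a);cv2.imwrite("pics/t.png",b)
for n in("scene","top","wrist"):print(eyes.camera_model(n))
s=arm.observe();print(s);print(arm.tcp_to_grasp)
E
```

```text
{'fx': 542.7062724950596, 'fy': 542.7062724950596, 'cx': 281.0232501367313, 'cy': 201.71039843416725, 'xyz': array([ 1.15902009, -0.37681761,  1.38182053]), 'orientation': array([-0.2265179 ,  0.83139496,  0.49109336, -0.12766901])}
{'fx': 496.58293331048714, 'fy': 496.58293331048714, 'cx': 286.17331851097407, 'cy': 205.76559015227716, 'xyz': array([0.35739445, 0.00521184, 1.30290866]), 'orientation': array([-0.05773656,  0.70504039, -0.70425512,  0.06007715])}
{'fx': 305.15502379900977, 'fy': 305.15502379900977, 'cx': 278.2338470206984, 'cy': 211.46157520176615, 'T_tool_cam': array([[-1.26930033e-05, -9.56029211e-01, -2.93271459e-01,
         7.40746981e-02],
       [ 9.99999988e-01, -5.79533166e-05,  1.45640018e-04,
        -6.45363557e-05],
       [-1.56232165e-04, -2.93271453e-01,  9.56029200e-01,
         3.10206346e-02],
       [ 0.00000000e+00,  0.00000000e+00,  0.00000000e+00,
         1.00000000e+00]])}
{'t': 0.1, 'joint_positions': array([-1.55910073e+00,  1.59007280e-01,  1.59812219e+00,  3.32282459e-05,
        1.38617039e+00, -2.10071732e-01]), 'joint_vel': array([ 0.00021172, -0.00097112, -0.00281284,  0.0001221 , -0.00026529,
        0.00098875]), 'joint_efforts': array([-3.14846411e-04, -3.96990001e+01, -3.32339287e+01, -2.52705486e-04,
        4.10003238e-03,  9.28355718e-06]), 'ee_pos': array([ 0.12647011, -0.56066407,  0.40379519]), 'ee_rot': array([-8.47789146e-04,  9.93858680e-01,  1.10653494e-01,  1.00777239e-04]), 'contact_force': array([-0.467086  ,  0.11488488, -0.56004777]), 'torque': array([-0.02742333, -0.00189167, -0.04891322]), 'gripper_force': 0.0, 'gripper_width': 0.08574639661706113}
0.1547
```

View pics/s.png

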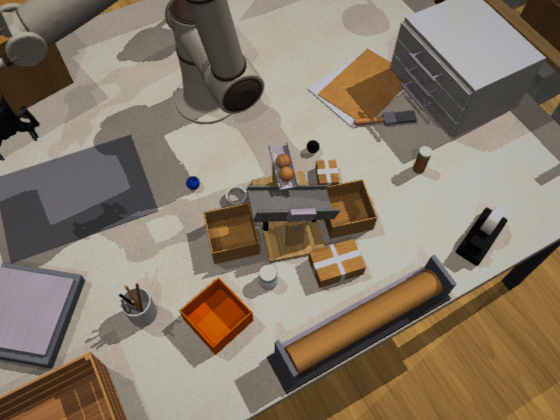

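View pics/t.png

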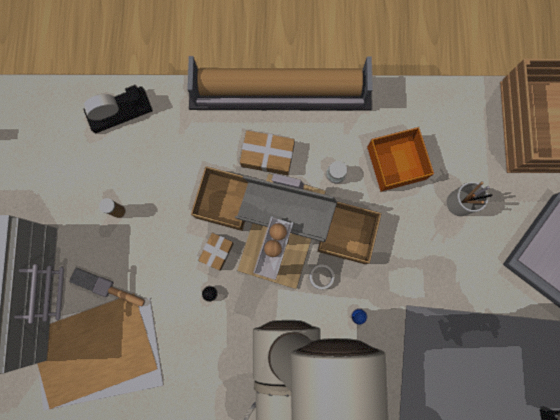

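The scene view shows the sorter at about (290,205), with baubles at (283,160) and (287,173). In the top view the gate spans columns 237–337, with baubles at (278,232) and (273,248). Next I'll enlarge crops to get the gate ends.

```bash
python3 - <<'E'
import cv2,numpy as np
a=cv2.imread("pics/s.png")[130:270,190:390];b=cv2.imread("pics/t.png")[155:295,185:385]
o=np.vstack([cv2.resize(a,None,fx=4,fy=4,interpolation=3)])
cv2.imwrite("pics/s2.png",o)
cv2.imwrite("pics/t2.png",cv2.resize(b,None,fx=4,fy=4,interpolation=3))
E
```

```text
(no output)
```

View pics/s2.png

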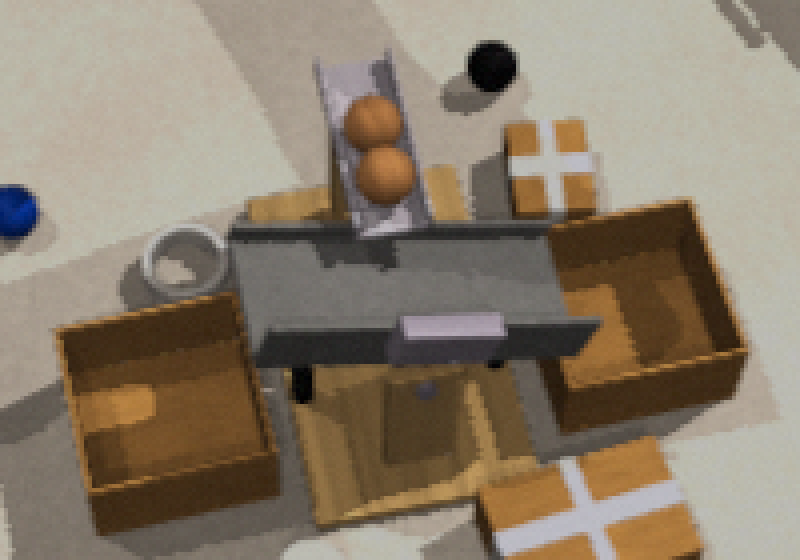

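View pics/t2.png

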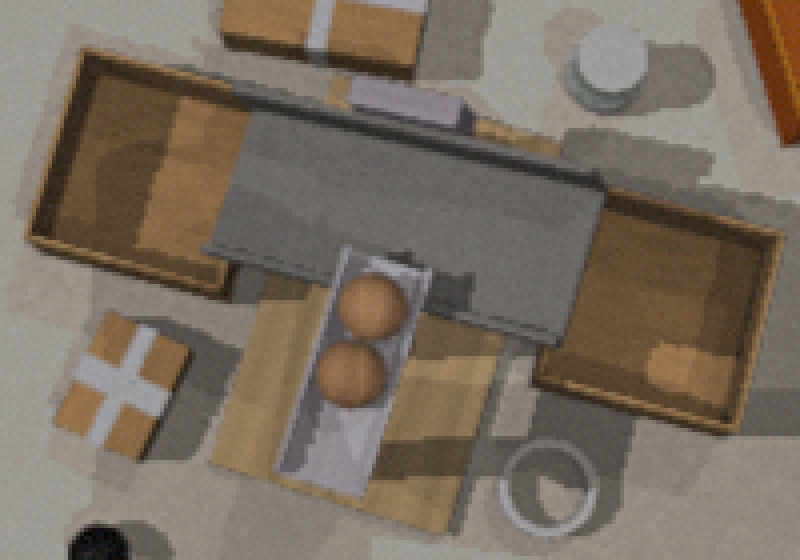

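The crops show the baubles, gutter and gate clearly. The near-wall ends are at (230,230) and (550,228) in s2, matching (560,345) and (207,250) in t2. I'll triangulate these.

```bash
cat > h.py <<'E'
import numpy as np,cv2
from plant import arm,eyes
from scipy.spatial.transform import Rotation as R
def ray(n,p):
    c=eyes.camera_model(n);w,x,y,z=c["orientation"]
    d=R.from_quat([x,y,z,w]).apply([(p[0]-c["cx"])/c["fx"],(p[1]-c["cy"])/c["fy"],1])
    return np.array(c["xyz"]),d/np.linalg.norm(d)
def tri(ps,pt):
    A=[];b=[]
    rs=[ray("scene",ps),ray("top",pt)]
    M=sum(np.eye(3)-np.outer(d,d) for o,d in rs)
    X=np.linalg.solve(M,sum((np.eye(3)-np.outer(d,d))@o for o,d in rs))
    return X,[np.linalg.norm(np.cross(X-o,d)) for o,d in rs][0]
def onz(n,p,z):
    o,d=ray(n,p);return o+d*(z-o[2])/d[2]
E
python3 - <<'E'
from h import *
np.set_printoptions(precision=4,suppress=True)
S=lambda u,v:(190+(u+.5)/4-.5,130+(v+.5)/4-.5)
T=lambda u,v:(185+(u+.5)/4-.5,155+(v+.5)/4-.5)
P={"rear":((372,124),(351,374)),"front":((386,175),(372,305)),
"nearR":((230,230),(560,345)),"nearL":((550,228),(207,250)),"farR":((272,322),(604,178)),"farL":((602,322),(235,85)),
"gutMouthR":((430,222),(432,268)),"gutMouthL":None,"gutBackL":((318,62),(276,472))}
for k,v in P.items():
    if v:print(k,*tri(S(*v[0]),T(*v[1])))
for k,p,z in(("gmL",(345,248),.176),("gmR",(432,268),.176),("gbL",(276,472),.183),("gbR",(364,496),.183),("rear",(351,374),.186),("front",(372,305),.184)):
    print(k,onz("top",T(*p),z))
E
```

```text
rear [0.4494 0.0339 0.1874] 0.0015386787695567453
front [0.4885 0.0224 0.1865] 0.0017206498379842149
nearR [ 0.4679 -0.0839  0.1712] 0.0027083687653443856
nearL [0.5332 0.1267 0.102 ] 0.004210159130599724
farR [ 0.5596 -0.1038  0.2083] 0.006009151848322725
farL [0.6283 0.1071 0.1346] 0.00280969866081715
gutMouthR [0.5217 0.0093 0.1838] 0.025577344051275267
gutBackL [0.3861 0.0541 0.1728] 0.022397329761802576
gmL [0.5218 0.0366 0.176 ]
gmR [ 0.5103 -0.0133  0.176 ]
gbL [0.3943 0.0742 0.183 ]
gbR [0.381 0.025 0.183]
rear [0.4488 0.0325 0.186 ]
front [0.4881 0.0209 0.184 ]
```

Right (-y) end is the high one (near wall 0.171 there against 0.102 at the left). The sorter origin is about (0.547, 0.004) with yaw -16.6°. I'll shut the fingers and go above the right end at about (0.518, -0.092).

Call:
move_arm(
  rows="0 0 0.04 0; 0.03 0.035 0.045 -4; 0.06 0.07 0.045 -8; 0.09 0.105 0.045 -12; 0.12 0.14 0.045 -16; 0.15 0.175 0.045 -20; 0.18 0.21 0.045 -24; 0.21 0.245 0.045 -29; 0.24 0.28 0.045 -29; 0.27 0.32 0.045 -29; 0.30 0.355 0.045 -29; 0.33 0.39 0.045 -29; 0.36 0.43 0.045 -29; 0.392 0.469 0.045 -29; 0.392 0.469 0.045 -29; 0.392 0.469 0.045 -29; 0.392 0.469 0.045 -29",
  gripper=1,
)

```text
t: 1.8
ee_pos: [0.5181, -0.0926, 0.4494]
ee_rot: [0.0, 0.99, -0.142, -0.0]
contact_force: [0.3, -1.2, 0.2]
gripper_width: -0.0001
gripper_force: 0.0
```

Call:
move_arm(
  rows="0 0 -0.03 0; 0 0 -0.06 0; 0 0 -0.085 0; 0 0 -0.1 0; 0 0 -0.108 0; 0 0 -0.114 0; 0 0 -0.12 0; 0 0 -0.126 0; 0 0 -0.132 0; 0 0 -0.138 0; 0 0 -0.144 0; 0 0 -0.15 0; 0 0 -0.155 0; 0 0 -0.160 0; 0 0 -0.164 0; 0 0 -0.166 0; 0 0 -0.166 0",
)

```text
t: 3.5
ee_pos: [0.5184, -0.0919, 0.2834]
ee_rot: [-0.0, 0.99, -0.142, -0.0]
contact_force: [-0.8, 0.3, 0.8]
gripper_width: 0.0
gripper_force: 0.0
```

Call:
move_arm(
  rows="0 0 0.02 0; 0 0 0.05 0; 0 0 0.09 0; 0 0 0.13 0; 0 0 0.16 0; 0 0 0.16 0",
)

```text
t: 4.1
ee_pos: [0.5194, -0.0922, 0.4498]
ee_rot: [0.001, 0.99, -0.142, 0.005]
contact_force: [0.9, -1.0, -0.1]
gripper_width: 0.0
gripper_force: 0.0
```

```bash
python3 - <<'E'
from h import *
a=eyes.capture("scene");b=eyes.capture("top")
cv2.imwrite("pics/s3.png",a);cv2.imwrite("pics/t3.png",b)
f=lambda i,y,x:cv2.resize(i[y:y+140,x:x+130],None,fx=3,fy=3,interpolation=3)
cv2.imwrite("pics/c3.png",np.hstack([f(a,130,220),f(b,155,220)]))
E
```

```text
(no output)
```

View pics/c3.png

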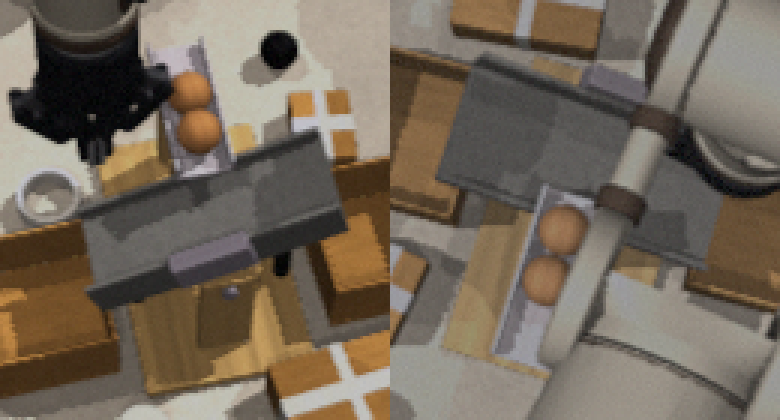

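The gate has rocked over: its left end is now high and it slopes to the right box. Both baubles still wait in the gutter, so I'll move the fingertips behind the rear one.

Call:
move_arm(
  rows="-0.03 0.036 0 0; -0.06 0.072 0 0; -0.09 0.108 0 0; -0.112 0.137 0 0; -0.112 0.137 0 0; -0.112 0.137 -0.03 0; -0.112 0.137 -0.06 0; -0.112 0.137 -0.08 0; -0.112 0.137 -0.095 0; -0.112 0.137 -0.101 0; -0.112 0.137 -0.101 0; -0.112 0.137 -0.101 0",
)

```text
t: 5.4
ee_pos: [0.4065, 0.0448, 0.3421]
ee_rot: [0.0, 0.99, -0.142, -0.001]
contact_force: [0.1, -0.4, 0.9]
gripper_width: -0.0
gripper_force: 0.0
```

```bash
python3 - <<'E'
from h import *
a=eyes.capture("scene");w=eyes.capture("wrist")
f=lambda i,y,x:cv2.resize(i[y:y+140,x:x+130],None,fx=3,fy=3,interpolation=3)
cv2.imwrite("pics/c4.png",np.hstack([f(a,100,220),cv2.resize(w,(390,420))]))
E
```

```text
(no output)
```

View pics/c4.png

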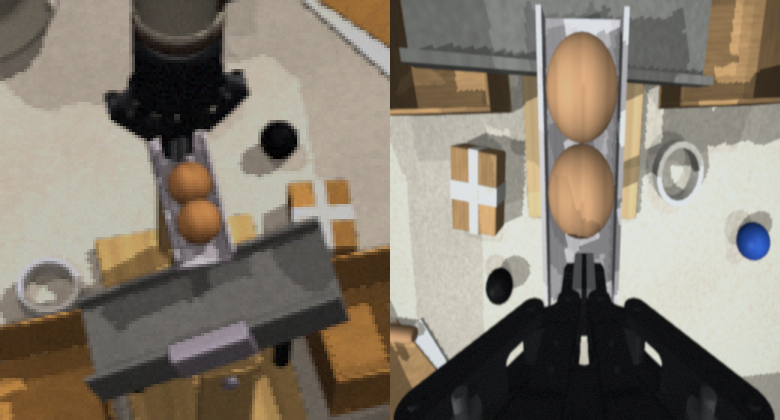

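Fingers are centred in the gutter behind the rear bauble, but the tips sit low, at 0.169. I'll raise 7 mm and push slowly along the gutter.

Call:
move_arm(
  rows="0 0 0.007 0; 0.004 -0.001 0.007 0; 0.008 -0.002 0.007 0; 0.011 -0.003 0.007 0; 0.014 -0.004 0.007 0; 0.017 -0.005 0.007 0; 0.020 -0.006 0.007 0; 0.023 -0.007 0.007 0; 0.026 -0.008 0.007 0; 0.029 -0.009 0.007 0; 0.032 -0.0095 0.007 0; 0.035 -0.0105 0.007 0; 0.038 -0.0115 0.007 0; 0.041 -0.012 0.007 0; 0.044 -0.013 0.007 0; 0.046 -0.0137 0.007 0; 0.048 -0.0143 0.007 0; 0.048 -0.0143 0.007 0; 0.048 -0.0143 0.007 0",
)

```text
t: 7.4
ee_pos: [0.4545, 0.0308, 0.3497]
ee_rot: [-0.0, 0.99, -0.142, -0.0]
contact_force: [0.6, -0.8, 0.1]
gripper_width: -0.0001
gripper_force: 0.0
```

```bash
python3 - <<'E'
from h import *
a=eyes.capture("scene");w=eyes.capture("wrist")
f=lambda i,y,x:cv2.resize(i[y:y+140,x:x+130],None,fx=3,fy=3,interpolation=3)
cv2.imwrite("pics/c5.png",np.hstack([f(a,130,200),cv2.resize(w,(390,420))]))
E
```

```text
(no output)
```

View pics/c5.png

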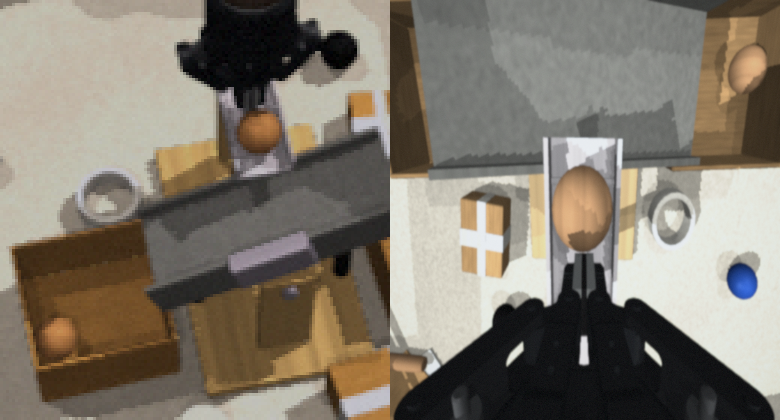

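The front bauble lies in the right box at (55,338), and the rear one now sits at the sill. I'll push that one over and then retreat.

Call:
move_arm(
  rows="0.003 -0.001 0 0; 0.006 -0.002 0 0; 0.009 -0.003 0 0; 0.012 -0.0035 0 0; 0.015 -0.0045 0 0; 0.018 -0.0055 0 0; 0.020 -0.006 0 0; 0.022 -0.0065 0 0; 0.024 -0.007 0 0; 0.026 -0.0075 0 0; 0.026 -0.0075 0 0; 0.026 -0.0075 0 0; 0.026 -0.0075 0 0; 0.026 -0.0075 0.02 0; 0.02 -0.006 0.05 0; 0 0 0.09 0; -0.04 0.01 0.1 0; -0.06 0.02 0.1 0; -0.06 0.02 0.1 0; -0.06 0.02 0.1 0",
)

```text
t: 9.5
ee_pos: [0.3944, 0.0509, 0.4498]
ee_rot: [0.0, 0.99, -0.142, 0.001]
contact_force: [0.5, -0.7, 0.9]
gripper_width: 0.0
gripper_force: 0.0
```

```bash
python3 - <<'E'
from h import *
a=eyes.capture("scene")
cv2.imwrite("pics/c6.png",cv2.resize(a[110:310,160:420],None,fx=3,fy=3,interpolation=3))
E
```

```text
(no output)
```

View pics/c6.png

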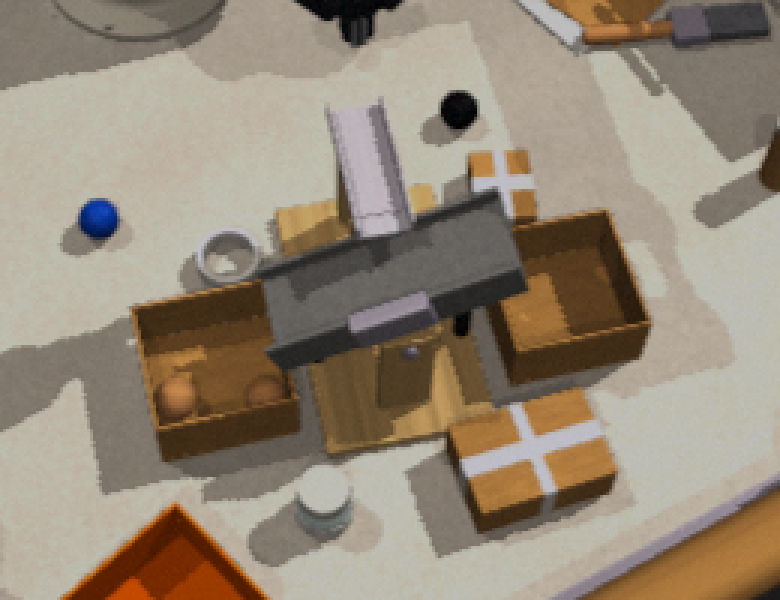

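Both baubles lie in the right box at (178,398) and (265,393), the gate is still over, and nothing else has moved. Let them settle, then hand in.

Call:
move_arm(
  rows="0 0 0 0; 0 0 0 0; 0 0 0 0; 0 0 0 0; 0 0 0 0; 0 0 0 0; 0 0 0 0; 0 0 0 0; 0 0 0 0; 0 0 0 0",
)

```text
t: 10.55
ee_pos: [0.3944, 0.0508, 0.4497]
ee_rot: [-0.0, 0.99, -0.142, 0.0]
contact_force: [-0.5, 0.5, 0.2]
gripper_width: 0.0001
gripper_force: 0.0
```

```bash
python3 -c "
from plant import arm
print(arm.hand_in())"
```

```text
the job is handed in; nothing more can be done
None
```

I rocked the gate over to slope to the right box, then pushed both baubles into that box; the last picture shows nothing else moved, and the job was handed in at about 10.6 s.

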